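Clip a tabbed plate into the tacking fixture

TASK

Make the tabbed plate ready for tacking: move it from the wooden rack into the grey fixture, so that all four teeth are fully down in their slots and it stands in front of the upright ear. Then squeeze the spring clamp off its rail and let it close over the top edges, so that it grips the plate and the ear together, handles up. Let go, and do not knock the other tools about.

Things in the scene. Friction and masses are not known exactly. Their poses are not given: they have to be found in the camera images.
- fixture: Grey fixture, fixed: slotted base 80 (x) x 210 (y) x 24 (z) mm; at its +y end an upright steel ear 50 mm wide (y 45 to 95 mm), front face at x = 6.5, back face at x = 14.5, top at z = 84 mm (top 14 mm set back 3 mm in front as a lead-in); behind the ear a foot 24 mm deep, up to z = 32 mm. Origin: centre of the underside, z up.
- slots (a point): Centre of the base's top face, fixture axes, 24 mm above its origin. Four blind slots, 14 (x) x 22 (y) mm, 18 mm deep, 3 mm chamfers, at x = 0, y = -66, -22, 22, 66 mm from here. Seated, the plate's shoulders rest on this face: its origin 16 mm below this point, x within -2 to +1.5 mm (best aim -0.3), y within 2 mm; long side along y, either way round.
- clamp_spot (a point): Point at (5.5, 70, 84) mm in the fixture's frame, fixture axes: middle of the top edge of ear and plate together (18 mm thick in x once clamped; up to 3.5 mm more in front before). The clamp belongs here, closing along the fixture's x, its origin 9 to 30 mm above this point.
- plate: Loose aluminium plate, about 0.3 kg, 10 (x) x 180 (y) x 76 (z) mm, upright: a solid plate 60 mm high over four teeth 16 mm long (last 4 mm narrower), 10 x 18 mm, at y = -66, -22, 22, 66 mm. Origin: centre, at the teeth's lower ends; z up, top edge at z = 76 mm. May be turned half round. Grip across the thickness at the middle of the top edge.
- rack: Light wooden rack, fixed, 70 x 200 mm, with a 15 mm wide groove along its y between two strips; groove floor at z = 12 mm, strip tops at z = 40 mm. The plate stands in it on its teeth. Origin: centre of the underside.
- rail: Light wooden storage rail, fixed: foot 80 x 150 x 12 mm with an upright board 18 mm thick (x), 150 mm long (y), top at z = 78 mm. The clamp starts clipped on its top edge, anywhere along its middle 70 mm. Origin: centre of the underside.
- clamp: Loose steel spring clamp like a big clothes peg, 0.11 kg, 32 mm wide (y), same both ways round: jaws down, black-sleeved handles up. Origin: middle of its hinge barrel (radius 6 mm); x: the way it opens, y: along the barrel, z: up between the handles, whose tips are at z = 54 mm.
- clamp_grip (a point): Where to squeeze: midway between the handles, 36 mm above the barrel, clamp's axes. Outsides here about 46 mm apart on the rail (53 at the tips). About 20 N squeezes them to their stop: flat, parallel, 33 mm apart, jaws open 36 mm. Gripped with 40 N or more it can be carried squeezed; opening the fingers past 60 mm lets it close.
- clamp_jaw (a point): Between the two jaw pads, 50 mm below the barrel, clamp's axes. Flat rubber pads 26 (y) x 14 (z) mm centred at this height; on an 18 mm thickness they are parallel and press with about 11 N.
- clamp_front (a joint): Angle of the clamp's front half (rad); the rear half mirrors it. 0: jaw gap 18 mm (as on the rail, or on plate and ear); -0.18: jaws shut; +0.19: handles squeezed to the stop, jaw gap 36 mm.
- scraper: Bystander: scraper with wooden handle, 60 x 168 x 16 mm, lying flat among the task's things.
- masking_tape: Bystander: roll of masking tape, 105 mm across, 25 mm high.
- tape_measure: Bystander: tape measure, 36 x 82 x 68 mm.
- paint_tin: Bystander: paint tin, 86 mm across, 91 mm high.
Things that resemble listed ones, but are neither listed nor needed, are in the scene too. There is more than one size of the clamp; the one meant has the size given above.

How it is judged:
By the outcome, as a careful person would: the job done as asked, in the order asked, and still so for the second after the job is handed in, with the robot touching nothing.
It also fails if it takes over 54 s, if anything falls off the work surface, if the arm or the gripper's body presses on something with over 40 N, if the wrist force passes 120 N, or if a joint passes its speed limit or range.

ROBOT

A 6-joint arm with a two-finger parallel gripper is mounted at the origin on the work surface; the furniture and walls round the work are solid. World frame = base frame: x ahead of the robot, y to its left, z up, the work surface at z = 0. Lengths are in m, angles in rad, forces in N, time in s.
With the tool pointing down it reaches from about 0.375 to 0.9 m from the base axis. Payload 3.1 kg.
Tool frame: the origin (TCP) lies between the finger pads; the fingertips stand manip.finger_overhang ahead of it and the grasp point (between the pads) lies 5 mm behind it (manip.finger_overhang is the distance from the TCP to the fingertips, in m); z points along the fingers, y is the line along which they close (so a half turn about z gives the same grasp; the last joint's range is limited). The gripper opens to 85 mm and grips with 20 to 120 N. Pads are 22 mm wide; open, the fingers measure 114 mm over their backs; the gripper's body (76 mm by 85 mm) begins 54 mm behind the grasp point. The pads swing forward as they close: fully open they stand 13 mm farther back than shut.
Start: joints at [-0.178, 0.527, 1.433, -0, 1.181, -0.178], TCP at [0.625, 0, 0.245] pointing down, gripper open.
Joint ranges: [-3.08, 3.08], [-0.75, 2.2], [0.22, 2.44], [-1.43, 4.57], [0, 2.65], [-2.85, 2.85]. Speed limits (rad/s): [2.79, 2.79, 3.14, 3.14, 3.14, 3.14].

INTERFACE

Orientations are given as a unit quaternion [x, y, z, w].
In Python, from station import manip gives the robot as it stands.
- The arm moves only by the tool drive_tool, never from a script. Its argument "plan" is a list of rows, each a list of 7 numbers: the shift along the tool's x, y, z in m, then the turn, a rotation vector about the tool's x, y, z in degrees, then the opening, from -1 (shut) to 1 (fully open). In form: [[x, y, z, wx, wy, wz, gripper], ...]. A call has 1 to 10 rows; each row shifts and turns the commanded pose from where the row before left it, along the tool's axes as they then stand; what a row does not reach is not made up. A row lasts 1/10 s, in which the tool goes at most 50 mm and 8.59 degrees, less where a joint would pass 70% of its speed; a pose out of reach is approached as far as the arm can. A call is refused whole if a number of a shift passes 0.05 or a number of a turn 8.59, either way. A call with a gripper value outside its range is refused whole. The fingers move at their own pace and stop on an object; "newtons" is the grip in N (left out, the last holds). Time passes only in rows, so rows that do not move let the fingers close. It gives the time, the measured TCP pose, the force, the opening and the grip force at its end, in the units of the state.
- manip.sense(): the state, without advancing time (a new reading comes with each control period).
- manip.snapshot(name): name is "scene" or "side" or "wrist"; returns a dict with "image" (400x640x3 uint8, red, green, blue), "z_map" (400x640 float32, m along the optical axis (not along the pixel's ray), 0 where there is no reading), "fov_y" (degrees; the focal length in pixels is half the picture's height over the tangent of half this angle, whatever the lens; pixels are square), "cx", "cy" (the principal point, pixels), "extrinsics" (4x4, takes a point from camera to world coordinates); the wrist camera has in their place "mount" (4x4, takes a point from camera to tool coordinates, whose origin is the TCP and whose axes are the flange's). Camera axes: x right, y up, looking along -z (the intrinsics and any distortion apply to the point x, -y, -z); pixel columns grow to the right and rows downward; lengths in m; the calibration is good to about 2 mm. A picture is of the moment at which its call begins: read the wrist's pose just before it.
- manip.sign_off(): hands the job in; it is judged then, once.
The state is a dict: "t": time; "q": joint angles; "qd": joint speeds; "tau": joint torques, N m; "tcp_pos": TCP position; "tool_rot": TCP orientation; "force": force on the tool from outside, world axes, zero at the start; "ft_torque": the same for the moment, N m; "finger_gap": opening from 0.0 (shut) to 1.0 (fully open); "gripper_force": force on a finger pad.
Only numpy, scipy, OpenCV 4.12 (cv2) and the standard library are available. Lean on these libraries where they do the work, as an engineer would, in place of code of your own. Each camera call takes 0.05 s, during which the arm holds its last target. There are 200 camera calls.

## Working session

There is one attempt and no reset: what is moved stays moved. The work goes in short steps, Python scripts to look and compute and a tool call to move; the robot and the scene stay as the last step left them, time stands still between calls to the robot, and variables do not carry over. Pictures are saved under pics/ and viewed, at most 10 in all, crops included, and the job is handed in when it is done.

Besides the shell and the picture viewer there is one more tool, called after ">>>" as name(argument=value, ...), one argument or row to a line, values as JSON. drive_tool: Moves the arm, as the interface text tells. Its arguments: {"type":"object","properties":{"plan":{"type":"array"},"newtons":{"type":"number"}},"required":["plan"]}

```bash
mkdir -p pics; ls
cat > h.py <<'E'
from station import manip
import numpy as np, cv2
from scipy.spatial.transform import Rotation as R
def snap(name):
    s=manip.sense(); d=manip.snapshot(name)
    if name=="wrist":
        T=np.eye(4);T[:3,:3]=R.from_quat(s["tool_rot"]).as_matrix();T[:3,3]=s["tcp_pos"]
        d["extrinsics"]=T@d["mount"]
    return d
def cloud(d):
    h,w=d["z_map"].shape;f=h/2/np.tan(np.radians(d["fov_y"])/2)
    v,u=np.mgrid[:h,:w];z=d["z_map"].astype(float)
    P=np.stack([(u-d["cx"])/f*z,-(v-d["cy"])/f*z,-z],-1)
    E=d["extrinsics"];W=P@E[:3,:3].T+E[:3,3];W[z==0]=np.nan
    return W
E
python3 - <<'E'
from h import *
import pickle
for n in("scene","side","wrist"):
    d=snap(n);cv2.imwrite(f"pics/{n}0.png",d["image"][...,::-1]);pickle.dump(d,open(n+"0.pkl","wb"))
    print(n,{k:v for k,v in d.items() if k not in("image","z_map")})
print(manip.sense(),manip.finger_overhang)
E
```

```text
pics
scene {'fov_y': 47.39219194285584, 'cx': 327.33753527614977, 'cy': 192.9622045360128, 'extrinsics': array([[ 0.69334991,  0.46100559, -0.5538409 , -0.35863066],
       [-0.7205586 ,  0.43520151, -0.5398101 , -0.80221521],
       [-0.00782308,  0.77335211,  0.63392847,  1.09032139],
       [ 0.        ,  0.        ,  0.        ,  1.        ]])}
side {'fov_y': 45.429964774039945, 'cx': 324.9840203846597, 'cy': 199.1542888254076, 'extrinsics': array([[ 0.9978186 ,  0.02297095, -0.06188999,  0.397695  ],
       [-0.06455622,  0.53555441, -0.84202967, -1.18534418],
       [ 0.01380324,  0.84418826,  0.53586907,  0.86145799],
       [ 0.        ,  0.        ,  0.        ,  1.        ]])}
wrist {'fov_y': 60.44685161011968, 'cx': 324.0882518477348, 'cy': 196.72703671165664, 'mount': array([[ 4.62634712e-04,  9.52056478e-01,  3.05921964e-01,
         7.92910007e-02],
       [ 9.99999816e-01, -3.20329021e-04, -5.15370996e-04,
         1.17501685e-04],
       [-3.92666612e-04,  3.05922146e-01, -9.52056451e-01,
        -1.29685138e-01],
       [ 0.00000000e+00,  0.00000000e+00,  0.00000000e
[... 383 characters left out ...]
0]])}
{'t': 0.15, 'q': array([-1.78518852e-01,  5.28301171e-01,  1.43365196e+00,  1.43747614e-05,
        1.18142854e+00, -1.78470786e-01]), 'qd': array([ 0.0006027 , -0.00400853, -0.0035449 , -0.00055643,  0.00010986,
       -0.00117569]), 'tau': array([ 1.17890530e-03, -4.42742836e+01, -1.78276026e+01, -2.15643640e-04,
        5.61750654e-03, -9.84718270e-06]), 'tcp_pos': array([6.24443803e-01, 1.21861537e-04, 2.44514591e-01]), 'tool_rot': array([ 7.07125425e-01,  7.07087571e-01, -5.04704026e-04, -7.38559266e-04]), 'force': array([-0.01310004,  0.46412709,  0.19991961]), 'ft_torque': array([-0.00808878,  0.0082263 , -0.01060887]), 'gripper_force': 0.0, 'finger_gap': 1.00222532299243} 0.014
```

View pics/scene0.png

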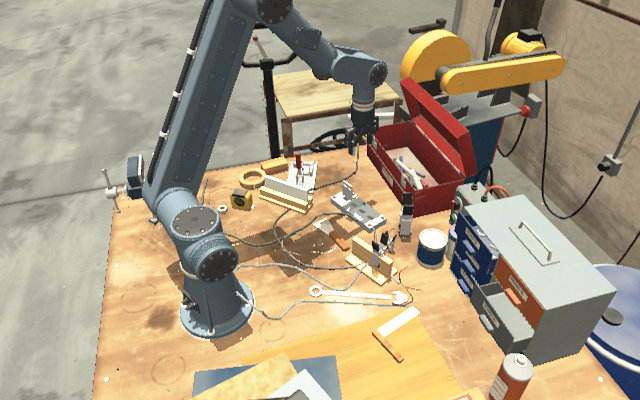

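View pics/side0.png

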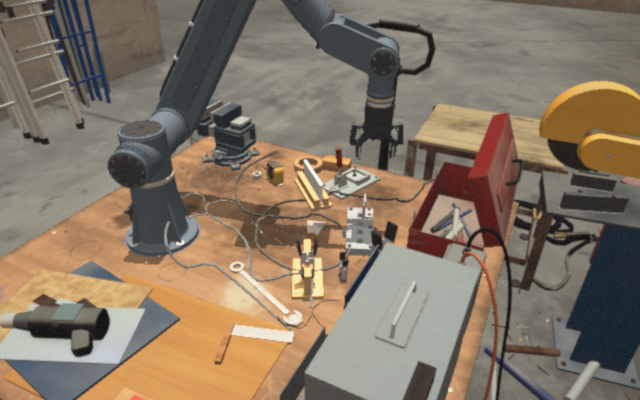

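The scene view shows the rack and plate near (288,195), the fixture near (357,208), and the rail with its clamp(s) near (372,260). In the side view they are at (312,190), (358,232) and (307,265). Next I'll zoom in.

Run:
```python
from h import *
import pickle
A=[]
for n,(a,b,c,e) in {"scene":(225,150,455,310),"side":(230,140,430,305)}.items():
    d=pickle.load(open(n+"0.pkl","rb"));W=cloud(d)
    im=cv2.resize(d["image"][b:e,a:c],None,fx=3,fy=3,interpolation=cv2.INTER_CUBIC)
    A.append((W,d["image"]))
    cv2.imwrite(f"pics/{n}crop.png",im[...,::-1])
    for p in ([(288,195),(357,208),(372,260),(383,240),(405,215),(432,240)] if n=="scene" else [(312,190),(358,232),(307,265),(308,245),(345,265),(350,180)]): print(n,p,W[p[1],p[0]].round(3))
```

```text
scene (288, 195) [0.452 0.187 0.041]
scene (357, 208) [ 0.584 -0.029  0.025]
scene (372, 260) [ 0.41  -0.24   0.051]
scene (383, 240) [ 0.443 -0.251  0.121]
scene (405, 215) [ 0.603 -0.216  0.094]
scene (432, 240) [ 0.574 -0.341  0.088]
side (312, 190) [0.453 0.163 0.041]
side (358, 232) [ 0.582 -0.041  0.014]
side (307, 265) [ 0.423 -0.256  0.074]
side (308, 245) [ 0.428 -0.177  0.077]
side (345, 265) [ 0.522 -0.241  0.058]
side (350, 180) [0.592 0.264 0.017]
```

View pics/scenecrop.png

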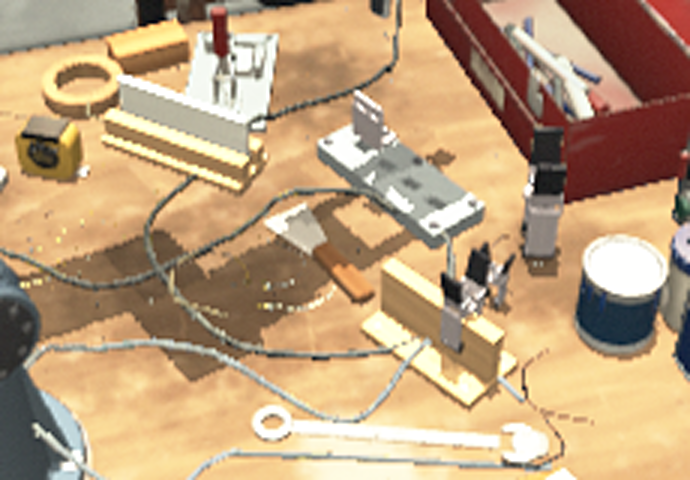

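View pics/sidecrop.png

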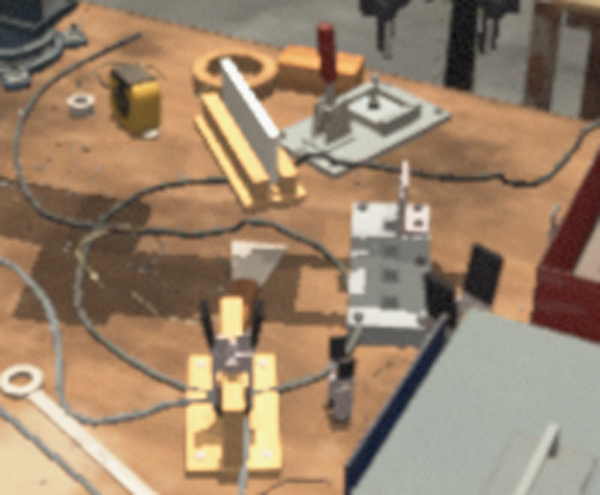

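The crops confirm the following, in crop pixels:
- The plate stands in the rack at scene (185,115).
- The fixture's ear is at scene (368,120).
- The target clamp is on the rail at scene (470,290).
- A bigger clamp stands at scene (545,190), and a small one at side (340,375).

Next, coarse poses from the depth clouds.

Run:
```python
from h import *
import pickle
P=[];C=[]
for n in("scene","side"):
    d=pickle.load(open(n+"0.pkl","rb"));P.append(cloud(d).reshape(-1,3));C.append(d["image"].reshape(-1,3))
def box(c,r,z0,z1):
    for n,p,col in zip(("scene","side"),P,C):
        m=(np.hypot(p[:,0]-c[0],p[:,1]-c[1])<r)&(p[:,2]>z0)&(p[:,2]<z1)
        q=p[m]
        if len(q)<5: print(n,len(q));continue
        (cx,cy),(w,h),a=cv2.minAreaRect(q[:,:2].astype(np.float32))
        print(n,len(q),np.round([cx,cy,w,h,a],3),"z",np.percentile(q[:,2],[1,50,99]).round(3),"med",np.median(q,0).round(3))
for nm,a in {"plate":((.47,.19),.14,.06,.12),"platetop":((.47,.19),.14,.08,.12),"rackstrip":((.46,.18),.14,.03,.045),
 "fixtop":((.59,-.03),.13,.018,.03),"ear":((.6,0),.14,.05,.1),"railtop":((.43,-.23),.09,.07,.082),"railfoot":((.43,-.23),.1,.008,.016),
 "clamp":((.43,-.23),.07,.1,.18),"clamptip":((.43,-.23),.07,.13,.18),"big":((.6,-.216),.05,.03,.3),"small":((.51,-.25),.05,.02,.3)}.items(): print(nm);box(*a)
```

```text
plate
scene 401 [ 0.48   0.196  0.156  0.152 72.656] z [0.06  0.079 0.116] med [0.461 0.215 0.079]
side 290 [ 0.49   0.193  0.169  0.166 77.319] z [0.06  0.082 0.118] med [0.466 0.217 0.082]
platetop
scene 187 [ 0.462  0.21   0.137  0.141 55.506] z [0.081 0.087 0.118] med [0.462 0.221 0.087]
side 156 [ 0.502  0.212  0.109  0.183 15.328] z [0.08  0.086 0.119] med [0.467 0.217 0.086]
rackstrip
scene 416 [0.504 0.179 0.163 0.265 7.566] z [0.03  0.039 0.045] med [0.451 0.183 0.039]
side 414 [0.503 0.182 0.161 0.264 8.556] z [0.031 0.037 0.045] med [0.458 0.166 0.037]
fixtop
scene 871 [ 0.579 -0.031  0.146  0.22  19.342] z [0.019 0.024 0.029] med [ 0.581 -0.037  0.024]
side 1008 [ 0.586 -0.029  0.167  0.215 21.043] z [0.018 0.023 0.029] med [ 0.577 -0.037  0.023]
ear
scene 99 [6.0800e-01 4.2000e-02 5.7000e-02 1.4000e-02 8.6094e+01] z [0.05  0.069 0.088] med [0.609 0.039 0.069]
side 50 [6.0600e-01 3.9000e-02 5.2000e-02 8.0000e-03 8.2089e+01] z [0.051 0.069 0.083] med [0.605 0.031 0.069]
railtop
scene 254 [ 0.463 -0.23   0.15   0.111 83.51 ] z [0.07  0.077 0.081] med [ 0.422 -0.221  0.077]

[... 500 characters left out ...]
21 0.145] med [ 0.424 -0.261  0.121]
clamptip
scene 67 [ 0.425 -0.252  0.054  0.026  1.362] z [0.13  0.139 0.148] med [ 0.443 -0.253  0.139]
side 63 [ 4.2200e-01 -2.5400e-01  2.8000e-02  5.2000e-02  8.7105e+01] z [0.131 0.141 0.145] med [ 0.44  -0.259  0.141]
big
scene 352 [ 6.1800e-01 -2.1000e-01  6.5000e-02  3.8000e-02  4.3178e+01] z [0.031 0.095 0.15 ] med [ 0.606 -0.219  0.095]
side 357 [ 0.617 -0.211  0.066  0.038 36.868] z [0.072 0.117 0.148] med [ 0.611 -0.211  0.117]
small
scene 74 [ 5.2200e-01 -2.2300e-01  3.4000e-02  2.6000e-02  7.4241e+01] z [0.023 0.046 0.077] med [ 0.52  -0.229  0.046]
side 172 [ 0.517 -0.225  0.019  0.038 11.521] z [0.021 0.052 0.075] med [ 0.517 -0.233  0.052]
```

>>> drive_tool(
  plan=[
    [0.04, -0.024, 0, 0, 0, 0, 1],
    [0.04, -0.024, 0, 0, 0, 0, 1],
    [0.04, -0.024, 0, 0, 0, 0, 1],
    [0.04, -0.024, 0, 0, 0, 0, 1],
    [0, 0, 0, 0, 0, 0, 1],
    [0, 0, 0, 0, 0, 0, 1],
    [0, 0, 0, 0, 0, 0, 1],
  ],
)

```text
t: 0.85
tcp_pos: [0.5298, 0.1594, 0.2454]
tool_rot: [0.707, 0.707, 0.0, 0.0]
force: [0.0, -0.8, 0.8]
finger_gap: 1.001
gripper_force: 0.0
```

Run:
```python
from h import *
import pickle
d=snap("wrist");cv2.imwrite("pics/w1.png",d["image"][...,::-1]);pickle.dump(d,open("w1.pkl","wb"))
print(manip.sense()["tcp_pos"],manip.sense()["t"])
W=cloud(d)
np.save("w1.npy",W)
```

```text
[0.52997965 0.15903275 0.24527016] 0.9
```

View pics/w1.png

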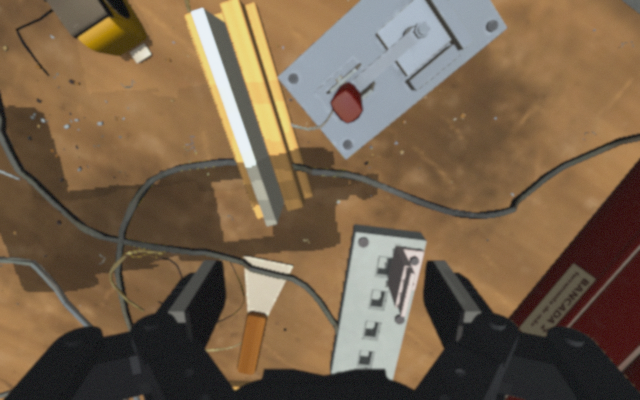

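The wrist view shows the plate's top edge running from (200,10) to (262,160), with the fixture at (385,300) and its ear at (405,280). I'll fit those from the wrist depth.

Run:
```python
from h import *
import pickle
d=pickle.load(open("w1.pkl","rb"));W=np.load("w1.npy");I=d["image"].astype(int)
v,u=np.mgrid[:400,:640]
def fit(nm,m):
    q=W[m];q=q[~np.isnan(q[:,0])]
    (cx,cy),(w,h),a=cv2.minAreaRect(q[:,:2].astype(np.float32))
    c=q[:,:2].mean(0);_,_,V=np.linalg.svd(q[:,:2]-c,full_matrices=False)
    t=V[0]*np.sign(V[0][1]);s=(q[:,:2]-c)@t;n=(q[:,:2]-c)@np.array([t[1],-t[0]])
    print(nm,len(q),"rect",np.round([cx,cy,w,h,a],4),"c",c.round(4),"yaw_y_axis",np.degrees(np.arctan2(-t[0],t[1])).round(2),"len",np.percentile(s,[0,1,99,100]).round(4),"wid",np.percentile(n,[1,50,99]).round(4),"z",np.median(q[:,2]).round(4))
    mid=c+t*(s.min()+s.max())/2+np.array([t[1],-t[0]])*(n.min()+n.max())/2;print("  mid",mid.round(4))
fit("platetop",(u<290)&(u>180)&(v<230)&(W[...,2]>.0855)&(W[...,2]<.095))
fit("strips",(u<320)&(u>180)&(v<230)&(W[...,2]>.035)&(W[...,2]<.044))
fx=(u>320)&(u<440)&(v>220)&(v<380)
fit("fixtop",fx&(W[...,2]>.021)&(W[...,2]<.028))
fit("ear",fx&(W[...,2]>.04)&(W[...,2]<.1))
fit("eartop",fx&(W[...,2]>.079)&(W[...,2]<.1))
# slots: deep points in static+wrist
m=fx&(W[...,2]<.018)&(W[...,2]>.002)
k,l,s,c=cv2.connectedComponentsWithStats((m).astype(np.uint8))
for i in range(1,k):
    if s[i,4]>15: print(s[i],c[i].round(1))
# dark slot contours ray-cast on z=.024
f=200/np.tan(np.radians(d["fov_y"])/2);E=d["extrinsics"]
def ray(p,z):
    r=E[:3,:3]@np.array([(p[0]-d["cx"])/f,-(p[1]-d["cy"])/f,-1]);return E[:3,3]+r*(z-E[2,3])/r[2]
g=I.sum(2)/3
cv2.imwrite("pics/w1c.png",cv2.resize(d["image"][220:375,325:440][...,::-1],None,fx=5,fy=5)[:600*2:1])
print(E[:3,3])
```

```text
platetop 2909 rect [4.59300e-01 2.07100e-01 1.07000e-02 1.79500e-01 1.53956e+01] c [0.4575 0.2153] yaw_y_axis 15.44 len [-0.0982 -0.0958  0.0797  0.0813] wid [-0.0053  0.0001  0.0047] z 0.0889
  mid [0.4593 0.2071]
strips 6244 rect [ 0.4707  0.213   0.0774  0.1998 15.4918] c [0.4633 0.2185] yaw_y_axis 16.31 len [-0.1073 -0.1038  0.09    0.0927] wid [-0.0326  0.0059  0.0345] z 0.0408
  mid [0.4696 0.2127]
fixtop 6934 rect [ 5.78600e-01 -1.72000e-02  2.01900e-01  1.07900e-01  8.27113e+01] c [ 0.5861 -0.0136] yaw_y_axis -3.23 len [-0.1062 -0.0951  0.0954  0.0979] wid [-0.0391 -0.0033  0.0472] z 0.0249
  mid [ 0.5825 -0.0175]
ear 1036 rect [6.1660e-01 4.3700e-02 5.1000e-02 2.0700e-02 8.2263e+01] c [0.6097 0.0484] yaw_y_axis -8.83 len [-0.0291 -0.0275  0.0215  0.0217] wid [-0.0029  0.0001  0.0052] z 0.0707
  mid [0.6163 0.0436]
eartop 303 rect [6.12000e-01 4.40000e-02 5.04000e-02 5.10000e-03 8.23949e+01] c [0.6117 0.0461] yaw_y_axis -7.7 len [-0.0272 -0.0252  0.0232  0.0232] wid [-0.002  -0.0004  0.003 ] z 0.0844
  mid [0.612 0.044]
[337 224  88 100 567] [373.5 245.9]
[378 257  13  16 170] [384.1 264.6]
[371 290  13  15 147] [377.3 297. ]
[365 321  13  14 133] [371.1 327.3]
[330 330   8  44  80] [333.3 350.7]
[360 350  12  13 119] [365.2 355.9]
[0.52986841 0.23871485 0.37500787]
```

>>> drive_tool(
  plan=[
    [-0.05, 0.01, 0, 0, 0, 0, 1],
    [-0.05, 0.01, 0, 0, 0, 0, 1],
    [-0.05, 0.01, 0, 0, 0, 0, 1],
    [-0.05, 0.01, 0, 0, 0, 0, 1],
    [-0.05, 0.01, 0, 0, 0, 0, 1],
    [0, 0, 0, 0, 0, 0, 1],
    [0, 0, 0, 0, 0, 0, 1],
  ],
)

```text
t: 1.6
tcp_pos: [0.5782, -0.088, 0.2449]
tool_rot: [0.709, 0.705, 0.0, -0.0]
force: [-0.3, 0.7, 0.6]
finger_gap: 1.0
gripper_force: 0.0
```

Run:
```python
from h import *
import pickle
d=snap("wrist");pickle.dump(d,open("w2.pkl","wb"));W=cloud(d);print(manip.sense()["tcp_pos"])
cv2.imwrite("pics/w2.png",d["image"][...,::-1])
x,y,z=W[...,0],W[...,1],W[...,2]
# fixture frame guess
o=np.array([.5908,-.0238]);a=np.radians(-7.6)
for it in range(4):
    ex=np.array([np.cos(a),np.sin(a)]);ey=np.array([-np.sin(a),np.cos(a)])
    fx=(x-o[0])*ex[0]+(y-o[1])*ex[1];fy=(x-o[0])*ey[0]+(y-o[1])*ey[1]
    top=(z>.0215)&(z<.028)&(abs(fx)<.06)&(abs(fy)<.13)
    # edges: left (fx min) per fy bin ; ends per fx bin
    L=[];Rr=[]
    for b in np.arange(-.09,.095,.006):
        q=fx[top&(abs(fy-b)<.003)]
        if len(q)>10:
            L.append((b,q.min()))
            if b<.035: Rr.append((b,q.max()))
    L=np.array(L);Rr=np.array(Rr)
    pl=np.polyfit(*L.T,1);pr=np.polyfit(*Rr.T,1) if len(Rr)>3 else (np.nan,np.nan)
    N=[fy[top&(abs(fx-b)<.003)].max() for b in np.arange(-.03,-.0,.005)];S=[fy[top&(abs(fx-b)<.003)].min() for b in np.arange(-.03,.03,.005)]
    print("edges",pl.round(4),np.round(pr,4),np.median(N).round(4),np.median(S).round(4),"n",len(L),len(Rr))
    a+=-np.nanmean([pl[0],pr[0]]); 
    o=o+ex*np.nanmean([pl[1],pr[1]])+ey*(np.median(N)+np.median(S))/2
    print(o.round(4),np.degrees(a).round(2))
et=(z>.079)&(z<.09)&(abs(fx)<.03)&(abs(fy-.07)<.04)
print("eartop",np.percentile(fx[et],[1,50,99]).round(4),np.percentile(fy[et],[0.5,50,99.5]).round(4),np.median(z[et]))
ef=(z>.03)&(z<.066)&(abs(fx)<.03)&(abs(fy-.07)<.04)
if ef.sum():print("earface",np.percentile(fx[ef],[1,50,99]).round(4),ef.sum())
m=(abs(fx)<.02)&(abs(fy)<.085)&(z<.015)
k,l,s,c=cv2.connectedComponentsWithStats(m.astype(np.uint8))
for i in range(1,k):
    if s[i,4]>15: print("slot",s[i,4],np.percentile(fx[l==i],[1,99]).round(4),np.percentile(fy[l==i],[1,99]).round(4))
```

```text
[ 0.57772308 -0.08636129  0.24483572]
edges [ 0.02   -0.0417] [-0.0022  0.0403] 0.0881 -0.1049 n 31 21
[ 0.589 -0.032] -8.11
edges [-0.0147 -0.0421] [-0.0103  0.0411] 0.0966 -0.0965 n 31 21
[ 0.5885 -0.0319] -7.39
edges [-0.0029 -0.0415] [0.0021 0.0416] 0.0965 -0.0966 n 31 21
[ 0.5885 -0.0319] -7.37
edges [-0.0025 -0.0416] [0.0025 0.0416] 0.0966 -0.0965 n 31 21
[ 0.5885 -0.0319] -7.37
eartop [0.0111 0.0135 0.0161] [0.0533 0.0707 0.0874] 0.08481844145935952
earface [0.0082 0.0242 0.0299] 780
slot 320 [-0.0047  0.0088] [0.0654 0.0848]
slot 327 [-0.0048  0.0087] [0.0196 0.0414]
slot 287 [-0.005   0.0087] [-0.0246 -0.0038]
slot 243 [-0.005   0.0085] [-0.0689 -0.0498]
```

>>> drive_tool(
  plan=[
    [0.0425, -0.0171, 0, 0, 0, 0, 0],
    [0.0425, -0.0171, 0, 0, 0, 0, 0],
    [0.0425, -0.0171, 0, 0, 0, 0, 0],
    [0.0425, -0.0171, 0, 0, 0, 0, 0],
    [0.0425, -0.0171, 0, 0, 0, 0, 0],
    [0.0425, -0.0171, 0, 0, 0, 0, 0],
    [0.0425, -0.0171, 0, 0, 0, 0, 0],
    [0, 0, 0, 0, 0, -7.7, 0],
    [0, 0, 0.03, 0, 0, -7.7, 0],
    [0, 0, 0.03, 0, 0, 0, 0],
  ],
)

```text
t: 2.65
tcp_pos: [0.4578, 0.2145, 0.1858]
tool_rot: [0.604, 0.797, 0.001, 0.001]
force: [0.5, 0.7, -0.8]
finger_gap: 0.501
gripper_force: 0.0
```

>>> drive_tool(
  plan=[
    [0, 0, 0, 0, 0, 0, 0],
    [0, 0, 0, 0, 0, 0, 0],
  ],
)

```text
t: 2.85
tcp_pos: [0.4576, 0.2131, 0.1854]
tool_rot: [0.606, 0.796, -0.0, -0.0]
force: [-0.1, -0.4, -1.4]
finger_gap: 0.497
gripper_force: 0.0
```

Run:
```python
from h import *
s=manip.sense();Rm=R.from_quat(s["tool_rot"]).as_matrix();print(s["tcp_pos"],Rm.round(4))
W=cloud(snap("wrist"));x,y,z=W[...,0],W[...,1],W[...,2]
m=(z>.082)&(z<.096)&(np.hypot(x-.459,y-.207)<.12);q=W[m]
(c,wh,a)=cv2.minAreaRect(q[:,:2].astype(np.float32));print(c,wh,a,np.median(q[:,2]))
n=np.array([np.cos(np.radians(15.4)),np.sin(np.radians(15.4))]);t=np.array([-n[1],n[0]])
print("plate offset along tool y:",((q[:,:2]-s["tcp_pos"][:2])@Rm[:2,1]).min().round(4),((q[:,:2]-s["tcp_pos"][:2])@Rm[:2,1]).max().round(4))
print("south edge->",((q[:,:2]-s["tcp_pos"][:2])@t).min().round(4),((q[:,:2]-s["tcp_pos"][:2])@t).max().round(4))
import pickle
d=pickle.load(open("w1.pkl","rb"));W=np.load("w1.npy");x,y,z=W[...,0],W[...,1],W[...,2]
o=np.array([.5911,-.0239]);a=np.radians(-7.4)
fx=(x-o[0])*np.cos(a)+(y-o[1])*np.sin(a);fy=-(x-o[0])*np.sin(a)+(y-o[1])*np.cos(a)
m=(abs(fx)<.02)&(abs(fy)<.085)&(z<.015)
k,l,st,c=cv2.connectedComponentsWithStats(m.astype(np.uint8))
for i in range(1,k):
    if st[i,4]>15: print("slot",st[i,4],np.percentile(fx[l==i],[1,99]).round(4),np.percentile(fy[l==i],[1,99]).round(4))
# obstacle heights near the fingers
dx=(x-.4593)*n[0]+(y-.2071)*n[1];dt=(x-.4593)*t[0]+(y-.2071)*t[1]
mm=(abs(dt)<.02)&(abs(dx)<.06)&(abs(dx)>.01);print("obst z",np.nanmax(z[mm]))
```

```text
[0.45755115 0.21305695 0.1853938 ] [[-2.667e-01  9.638e-01 -1.300e-03]
 [ 9.638e-01  2.667e-01 -2.000e-04]
 [ 2.000e-04 -1.300e-03 -1.000e+00]]
(0.5034007430076599, 0.21880075335502625) (0.1016366183757782, 0.1806531399488449) 15.46042537689209 0.08897649563182894
plate offset along tool y: -0.0051 0.0965
south edge-> -0.097 0.0836
slot 147 [-0.0034  0.0076] [0.0545 0.0709]
slot 126 [-0.0034  0.0074] [0.0104 0.0256]
slot 106 [-0.0032  0.0077] [-0.0338 -0.0213]
slot 94 [-0.0039  0.0074] [-0.0776 -0.0645]
obst z 0.043476898636922445
```

>>> drive_tool(
  plan=[
    [-0.0065, 0, 0.02, 0, 0, 0, 0],
    [0, 0, 0.04, 0, 0, 0, 0],
    [0, 0, 0.03, 0, 0, 0, 0],
    [0, 0, 0.0275, 0, 0, 0, 0],
    [0, 0, 0, 0, 0, 0, 0],
    [0, 0, 0, 0, 0, 0, -1],
    [0, 0, 0, 0, 0, 0, -1],
    [0, 0, 0, 0, 0, 0, -1],
    [0, 0, 0, 0, 0, 0, -1],
    [0, 0, 0, 0, 0, 0, -1],
  ],
  newtons=60,
)

```text
t: 3.9
tcp_pos: [0.4609, 0.2063, 0.0697]
tool_rot: [0.606, 0.795, 0.001, 0.001]
force: [-1.8, -0.5, 6.5]
finger_gap: 0.108
gripper_force: 59.2
```

>>> drive_tool(
  plan=[
    [0, 0, -0.02, 0, 0, 0, -1],
    [0, 0, -0.04, 0, 0, 0, -1],
    [0, 0, -0.04, 0, 0, 0, -1],
    [-0.0427, 0.0107, 0, 0, 0, 0, -1],
    [-0.0427, 0.0107, 0, 0, 0, 0, -1],
    [-0.0427, 0.0107, 0, 0, 0, 0, -1],
    [-0.0427, 0.0107, 0, 0, 0, 0, -1],
    [-0.0427, 0.0107, 0, 0, 0, 0, -1],
    [-0.0427, 0.0107, 0, 0, 0, 0, -1],
    [0, 0, 0, 0, 0, 7.6, -1],
  ],
)

```text
t: 4.9
tcp_pos: [0.5945, -0.0297, 0.1691]
tool_rot: [0.66, 0.751, 0.001, 0.004]
force: [-0.0, 1.1, -2.0]
finger_gap: 0.106
gripper_force: 58.8
```

>>> drive_tool(
  plan=[
    [0, 0, 0, 0, 0, 7.6, -1],
    [0, 0, 0, 0, 0, 7.6, -1],
    [0, 0, 0, 0, 0, 0, -1],
    [0, 0, 0, 0, 0, 0, -1],
    [0, 0, 0, 0, 0, 0, -1],
  ],
)

```text
t: 5.4
tcp_pos: [0.5899, -0.0236, 0.1681]
tool_rot: [0.751, 0.661, 0.0, 0.0]
force: [1.2, -0.8, -2.6]
finger_gap: 0.111
gripper_force: 58.8
```

```bash
cat > pl.py <<'E'
from h import *
s=manip.sense();p=s["tcp_pos"];Rm=R.from_quat(s["tool_rot"]).as_matrix()
print(p.round(4),"yaw",np.degrees(np.arctan2(Rm[1,1],Rm[0,1])).round(2),"tilt",Rm[:2,2].round(4),s["t"],s["force"].round(1))
o=np.array([.5911,-.0239]);a=np.radians(-7.4);ex=np.array([np.cos(a),np.sin(a)]);ey=np.array([-ex[1],ex[0]])
for n in("wrist","scene","side"):
    d=snap(n);cv2.imwrite(f"pics/{n}_{s['t']:.2f}.png",d["image"][...,::-1]);W=cloud(d)
    fx=(W[...,:2]-o)@ex;fy=(W[...,:2]-o)@ey;z=W[...,2]
    top=p[2]+.0195
    m=(abs(fx)<.02)&(abs(fy)<.12)&(abs(z-top)<.006)&((abs(fy)>.025))
    if m.sum()>10:
        print(n,m.sum(),"top z",np.percentile(z[m],[5,50,95]).round(4),"fx",np.percentile(fx[m],[2,50,98]).round(4),"fy",np.percentile(fy[m],[.5,99.5]).round(4),"slope",np.polyfit(fy[m],fx[m],1).round(4))
    m=(abs(fx)<.03)&(abs(fy)<.12)&(z<top-.01)&(z>top-.055)&(abs(fy)>.025)
    if m.sum()>10:
        print(n,"  face",m.sum(),"fx",np.percentile(fx[m],[5,50,95]).round(4),"fy",np.percentile(fy[m],[.5,99.5]).round(4))
E
python3 pl.py
```

```text
[ 0.5899 -0.0236  0.1681] yaw -7.28 tilt [ 0.0003 -0.    ] 5.4 [ 1.2 -0.8 -2.6]
wrist 6512 top z [0.1863 0.1873 0.1883] fx [-0.0059 -0.0011  0.0036] fy [-0.0306  0.0909] slope [-0.0024 -0.001 ]
scene 58 top z [0.1821 0.1849 0.1895] fx [-0.008  -0.0024  0.0053] fy [-0.0908  0.0895] slope [-0.0069 -0.0023]
scene   face 284 fx [-0.0082 -0.0051 -0.0014] fy [-0.092   0.0871]
side 63 top z [0.1826 0.1844 0.1863] fx [-0.0068 -0.0039 -0.0009] fy [-0.0952  0.0666] slope [ 0.0012 -0.0038]
side   face 62 fx [-0.0089 -0.005   0.0004] fy [-0.0964 -0.0292]
```

>>> drive_tool(
  plan=[
    [-0.0005, 0.0008, 0.02, 0, 0, 0, -1],
    [0, 0, 0.03, 0, 0, 0, -1],
    [0, 0, 0.02, 0, 0, 0, -1],
    [0, 0, 0.01, 0, 0, 0, -1],
    [0, 0, 0, 0, 0, 0, -1],
    [0, 0, 0, 0, 0, 0, -1],
  ],
)

```text
t: 6.15
tcp_pos: [0.5912, -0.0244, 0.0883]
tool_rot: [0.751, 0.66, 0.0, 0.0]
force: [0.4, -0.2, -2.0]
finger_gap: 0.111
gripper_force: 60.7
```

```bash
python3 pl.py
```

```text
[ 0.5912 -0.0244  0.0883] yaw -7.38 tilt [ 0.0008 -0.0001] 6.15 [ 0.4 -0.2 -2. ]
wrist 3658 top z [0.1055 0.112  0.1136] fx [-0.0045  0.0001  0.0051] fy [-0.0337  0.0722] slope [-0.0026  0.0003]
wrist   face 2673 fx [0.0078 0.0106 0.0139] fy [0.0456 0.0945]
scene 36 top z [0.102  0.1056 0.1127] fx [-0.0069 -0.0022  0.0051] fy [-0.0816  0.0917] slope [ 0.0086 -0.0019]
scene   face 253 fx [-0.0069 -0.0037  0.0013] fy [-0.093   0.0885]
side 31 top z [0.1019 0.1043 0.1104] fx [-0.0057 -0.0023  0.0006] fy [-0.0936  0.0446] slope [-0.0094 -0.0027]
side   face 66 fx [-0.0074 -0.0032  0.0025] fy [-0.0969  0.0842]
```

>>> drive_tool(
  plan=[
    [0, -0.0005, 0.005, 0, 0, 0, -1],
    [0, 0, 0.006, 0, 0, 0, -1],
    [0, 0, 0.005, 0, 0, 0, -1],
    [0, 0, 0.004, 0, 0, 0, -1],
    [0, 0, 0, 0, 0, 0, -1],
  ],
)

```text
t: 6.8
tcp_pos: [0.5927, -0.0219, 0.0749]
tool_rot: [0.751, 0.66, 0.003, 0.002]
force: [-5.3, 11.8, 37.0]
finger_gap: 0.108
gripper_force: 67.8
```

>>> drive_tool(
  plan=[
    [0, 0, -0.006, 0, 0, 0, -1],
    [0, 0, -0.014, 0, 0, 0, -1],
    [0, 0, 0, 0, 0, 0, -1],
    [0, 0, 0, 0, 0, 0, -1],
  ],
)

```text
t: 7.2
tcp_pos: [0.5902, -0.0247, 0.0877]
tool_rot: [0.751, 0.66, -0.0, 0.0]
force: [0.5, 0.7, -2.4]
finger_gap: 0.107
gripper_force: 61.9
```

```bash
python3 pl.py
python3 - <<'E'
from h import *
import glob,os
def crop(n,a,b,c,e):
    f=max(glob.glob(f"pics/{n}_*.png"),key=os.path.getmtime);return cv2.imread(f)[b:e,a:c]
A=cv2.resize(crop("scene",320,150,400,230),(400,400),interpolation=cv2.INTER_CUBIC)
B=cv2.resize(crop("side",325,175,405,255),(400,400),interpolation=cv2.INTER_CUBIC)
cv2.imwrite("pics/cmp1.png",np.hstack([A,B]))
E
```

```text
[ 0.5902 -0.0247  0.0877] yaw -7.42 tilt [ 0.0001 -0.0001] 7.2 [ 0.5  0.7 -2.4]
wrist 6595 top z [0.1077 0.1089 0.1101] fx [-0.0054 -0.0007  0.0041] fy [-0.0306  0.0894] slope [-0.0003 -0.0006]
wrist   face 3066 fx [0.0067 0.0101 0.0139] fy [0.0456 0.0944]
scene 70 top z [0.1018 0.1057 0.1092] fx [-0.0081 -0.0024  0.0055] fy [-0.0936  0.0872] slope [ 0.002 -0.002]
scene   face 251 fx [-0.0085 -0.005  -0.0011] fy [-0.0935  0.0858]
side 75 top z [0.102  0.1045 0.1072] fx [-0.0084 -0.0049  0.0006] fy [-0.0952  0.0504] slope [-0.001  -0.0038]
side   face 61 fx [-0.0093 -0.0057 -0.0001] fy [-0.0975 -0.0323]
```

View pics/cmp1.png

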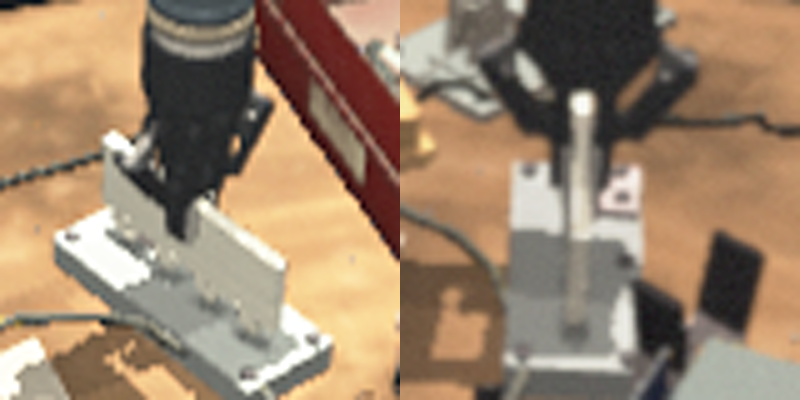

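The crops show the plate held upright over the slots with its teeth just above them, and the scene view hints that it sits slightly towards −y. I'll compare plate and fixture within each camera.

Run:
```python
from h import *
import pickle
o=np.array([.5911,-.0239]);a=np.radians(-7.4);ex=np.array([np.cos(a),np.sin(a)]);ey=np.array([-ex[1],ex[0]])
for n in("scene","side","w2"):
    if n=="w2": d=pickle.load(open("w2.pkl","rb"))
    else: d=pickle.load(open(n+"0.pkl","rb"))
    for lab,W in (("0",cloud(d)),("now",None)):
        if W is None:
            if n=="w2":continue
            d=snap(n);W=cloud(d)
        fx=(W[...,:2]-o)@ex;fy=(W[...,:2]-o)@ey;z=W[...,2]
        b=(abs(z-.024)<.003)&(abs(fx)<.06)&(abs(fy)<.13)
        g=b&(abs(fx+.025)<.01);h=b&(abs(fy)<.03)
        print(n,lab,"base y",np.percentile(fy[g],[.5,99.5]).round(4),"x",np.percentile(fx[h],[.5,99.5]).round(4),"z",np.median(z[g]).round(4),
         "slope L",end=" ")
        e=(z>.04)&(z<.083)&(abs(fx-.01)<.012)&(abs(fy-.07)<.035)
        if lab=="0":print("ear y",np.percentile(fy[e],[1,99]).round(4),"x",np.percentile(fx[e],[2,50,98]).round(4))
        else:
            p=(z>.055)&(z<.115)&(abs(fx)<.02)&(abs(fy)<.13)
            print("plate y",np.percentile(fy[p],[1,99]).round(4),"x",np.percentile(fx[p],[2,50,98]).round(4),"z",np.percentile(z[p&(abs(fy)>.03)],[90,99]).round(4))
```

```text
scene 0 base y [-0.122   0.0992] x [-0.0587  0.0401] z 0.0241 slope L ear y [0.0392 0.0931] x [0.003  0.0087 0.0149]
scene now base y [-0.1216  0.0999] x [-0.0578  0.0106] z 0.0237 slope L plate y [-0.0931  0.0865] x [-0.0178 -0.0053  0.0069] z [0.1048 0.1081]
side 0 base y [-0.1168  0.0997] x [-0.0576  0.0354] z 0.023 slope L ear y [0.0389 0.0899] x [0.0032 0.0068 0.0112]
side now base y [-0.1252  0.095 ] x [-0.0576  0.0355] z 0.0231 slope L plate y [-0.096  0.046] x [-0.0191 -0.0051  0.0127] z [0.1063 0.1077]
w2 0 base y [-0.1177  0.0868] x [-0.0472  0.0397] z 0.025 slope L ear y [0.045  0.0835] x [0.0066 0.0079 0.0124]
```

Run:
```python
from h import *
s=manip.sense();print(s["ft_torque"],s["q"].round(3))
d=snap("wrist");W=cloud(d)
o=np.array([.5911,-.0239]);a=np.radians(-7.4);ex=np.array([np.cos(a),np.sin(a)]);ey=np.array([-ex[1],ex[0]])
fx=(W[...,:2]-o)@ex;fy=(W[...,:2]-o)@ey;z=W[...,2]
m=(abs(fx)<.012)&(fy>.02)&(fy<.1)&(abs(z-.108)<.006)
print(np.polyfit(fy[m],z[m],1))
cv2.imwrite("pics/w3.png",cv2.resize(d["image"][:,130:490],None,fx=1.5,fy=1.5,interpolation=cv2.INTER_CUBIC)[...,::-1])
```

```text
[ 0.01927021 -0.05890733  0.00806176] [-0.231  0.699  1.642 -0.     0.802 -0.101]
[0.01232329 0.10745378]
```

View pics/w3.png

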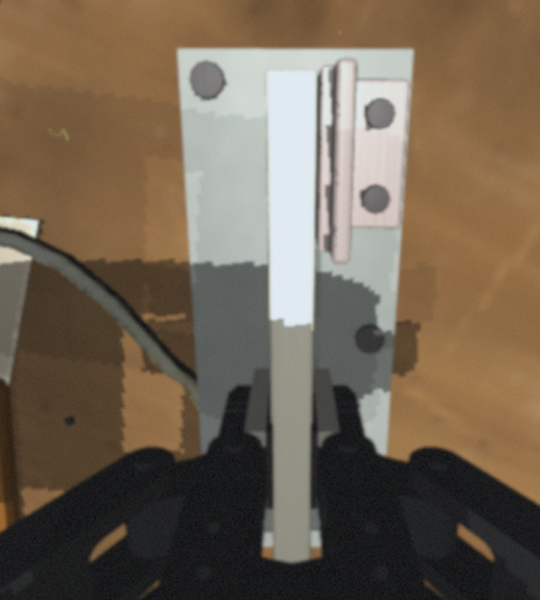

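The wrist crop shows the plate's edge (270–315) running parallel to the ear's front face (≈320), so x and yaw look right. The contact force pushed towards +y, so I'll shift about 2 mm that way and feel down again.

>>> drive_tool(
  plan=[
    [0.002, 0.0005, 0.003, 0, 0, 0, -1],
    [0, 0, 0.003, 0, 0, 0, -1],
    [0, 0, 0.003, 0, 0, 0, -1],
    [0, 0, 0.002, 0, 0, 0, -1],
    [0, 0, 0.002, 0, 0, 0, -1],
    [0, 0, 0, 0, 0, 0, -1],
  ],
  newtons=80,
)

```text
t: 8.1
tcp_pos: [0.5909, -0.0223, 0.0756]
tool_rot: [0.751, 0.66, -0.0, 0.0]
force: [-1.7, 0.9, 3.1]
finger_gap: 0.108
gripper_force: 81.6
```

>>> drive_tool(
  plan=[
    [0, 0, 0.002, 0, 0, 0, -1],
    [0, 0, 0.002, 0, 0, 0, -1],
    [0, 0, 0, 0, 0, 0, -1],
  ],
)

```text
t: 8.4
tcp_pos: [0.5913, -0.0222, 0.0749]
tool_rot: [0.751, 0.66, 0.0, 0.001]
force: [-5.4, 2.7, 24.1]
finger_gap: 0.107
gripper_force: 84.7
```

>>> drive_tool(
  plan=[
    [0.001, -0.001, -0.001, 0, 0, 0, -1],
    [0, -0.001, 0, 0, 0, 0, -1],
    [0, 0, 0, 0, 0, 0, -1],
  ],
)

```text
t: 8.7
tcp_pos: [0.5909, -0.022, 0.0752]
tool_rot: [0.751, 0.66, 0.001, 0.003]
force: [-2.6, -0.5, 15.7]
finger_gap: 0.105
gripper_force: 83.3
```

>>> drive_tool(
  plan=[
    [0, -0.0015, 0, 0, 0, 0, -1],
    [0, 0, 0.001, 0, 0, 0, -1],
    [0, 0, 0, 0, 0, 0, -1],
  ],
)

```text
t: 9.0
tcp_pos: [0.5907, -0.022, 0.0751]
tool_rot: [0.751, 0.66, 0.002, 0.004]
force: [-2.0, 0.6, 19.5]
finger_gap: 0.102
gripper_force: 84.2
```

```bash
python3 -c "
from h import *
s=manip.sense();print(s['ft_torque'],s['force'],s['tcp_pos'])"; python3 pl.py
```

```text
[-0.4321164   0.48894525 -0.06336365] [-1.96985172  0.64799895 19.48165464] [ 0.59067302 -0.02201884  0.07507038]
[ 0.5907 -0.022   0.0751] yaw -7.36 tilt [ 0.0079 -0.0027] 9.0 [-2.   0.6 19.5]
wrist 6630 top z [0.0949 0.0959 0.097 ] fx [-0.0054 -0.0006  0.0041] fy [-0.0276  0.0922] slope [-0.0003 -0.0006]
wrist   face 2433 fx [0.0065 0.0092 0.0139] fy [0.0457 0.0945]
scene 70 top z [0.0896 0.0935 0.0975] fx [-0.0083 -0.0019  0.0061] fy [-0.0895  0.0897] slope [-0.0047 -0.0016]
scene   face 241 fx [-0.0074 -0.0044 -0.0004] fy [-0.0906  0.0938]
side 78 top z [0.0902 0.0927 0.0956] fx [-0.0077 -0.0043  0.0013] fy [-0.0941  0.0529] slope [-0.0068 -0.0036]
side   face 55 fx [-0.0085 -0.0051  0.0005] fy [-0.0953 -0.03  ]
```

>>> drive_tool(
  plan=[
    [0, 0.002, -0.006, 0, 0, 0, -1],
    [0, 0, -0.01, 0, 0, 0, -1],
    [0, 0, -0.012, 0, 0, 0, -1],
    [0, 0, -0.01, 0, 0, 0, -1],
    [0, 0, 0, 0, 0, 0, -1],
    [0, 0, 0, 0, 0, 0, -1],
  ],
)

```text
t: 9.75
tcp_pos: [0.5896, -0.0213, 0.109]
tool_rot: [0.751, 0.66, 0.0, 0.0]
force: [0.7, 0.0, -2.6]
finger_gap: 0.104
gripper_force: 80.6
```

```bash
python3 pl.py
cat > roll.py <<'E'
from h import *
p=manip.sense()["tcp_pos"]
o=np.array([.5911,-.0239]);a=np.radians(-7.4);ex=np.array([np.cos(a),np.sin(a)]);ey=np.array([-ex[1],ex[0]])
d=snap("scene");W=cloud(d);fx=(W[...,:2]-o)@ex;fy=(W[...,:2]-o)@ey;z=W[...,2];top=p[2]+.0195
m=(abs(fx)<.025)&(abs(fy)<.1)&(abs(fy)>.03)&(z<top-.006)&(z>top-.056)
A=np.c_[np.ones(m.sum()),z[m]-top,fy[m]];y=fx[m]
for _ in range(5):
    c=np.linalg.lstsq(A,y,rcond=None)[0];r=abs(A@c-y);k=r<3*np.median(r);A,y=A[k],y[k]
print("scene face plane fx=c0+c1*(z-top)+c2*fy",c.round(4),len(y),np.std(A@c-y).round(4))
# bottom profile per fy column: lowest point of plate pixels (teeth)
for n in("scene","side"):
    d=snap(n);I=d["image"]
    P=lambda q:(lambda c,f:(d["cx"]+f*c[0]/-c[2],d["cy"]+f*-c[1]/-c[2]))(d["extrinsics"][:3,:3].T@(q-d["extrinsics"][:3,3]),200/np.tan(np.radians(d["fov_y"])/2))
    for zz in(top,top-.06,top-.076):
        print(n,zz.round(3),[np.round(P(np.r_[o+ex*-.005+ey*b,zz]),1) for b in(-.09,.09)])
    cv2.imwrite(f"pics/{n}_r.png",I[...,::-1])
E
python3 roll.py
```

```text
[ 0.5896 -0.0213  0.109 ] yaw -7.4 tilt [ 0.0003 -0.0001] 9.75 [ 0.7  0.  -2.6]
wrist 6663 top z [0.1291 0.1302 0.1314] fx [-0.0065 -0.0018  0.0031] fy [-0.0272  0.0927] slope [-0.0004 -0.0017]
wrist   face 1470 fx [0.0095 0.0116 0.0141] fy [0.0454 0.0943]
scene 61 top z [0.123  0.127  0.1299] fx [-0.0098 -0.0025  0.0043] fy [-0.0883  0.0925] slope [ 0.0076 -0.0023]
scene   face 253 fx [-0.0092 -0.0061 -0.0019] fy [-0.0899  0.0905]
side 78 top z [0.1236 0.1256 0.1291] fx [-0.0096 -0.006  -0.0005] fy [-0.0923  0.0595] slope [-0.0008 -0.005 ]
side   face 57 fx [-0.0102 -0.0063 -0.0009] fy [-0.0939 -0.0332]
scene face plane fx=c0+c1*(z-top)+c2*fy [-0.0065  0.0009 -0.0016] 221 0.0015
scene 0.128 [array([375.2, 197.2]), array([340.1, 171.9])]
scene 0.068 [array([374.2, 210.9]), array([339.9, 185.2])]
scene 0.052 [array([373.9, 214.4]), array([339.9, 188.7])]
side 0.128 [array([360.5, 214. ]), array([360.6, 181. ])]
side 0.068 [array([359.3, 231.8]), array([359.5, 197.6])]
side 0.052 [array([359. , 236.3]), array([359.3, 202. ])]
```

Run:
```python
from h import *
import pickle
for n in("w1","w2","scene0","side0"):
    W=cloud(pickle.load(open(n+".pkl","rb"))).reshape(-1,3)
    W=W[(abs(W[:,2])<.008)&(abs(W[:,0]-.5)<.25)&(abs(W[:,1])<.3)]
    A=np.c_[np.ones(len(W)),W[:,0]-.5,W[:,1]];c=np.linalg.lstsq(A,W[:,2],rcond=None)[0];print(n,c.round(4),len(W))
d=snap("wrist");W=cloud(d).reshape(-1,3);q=W[(abs(W[:,2])<.008)];A=np.c_[np.ones(len(q)),q[:,0]-.5,q[:,1]];print("now table",np.linalg.lstsq(A,q[:,2],rcond=None)[0].round(4))
q=W[(abs(W[:,2]-.024)<.004)&(abs(W[:,0]-.6)<.08)&(W[:,1]>-.05)&(W[:,1]<.09)];A=np.c_[np.ones(len(q)),q[:,0]-.59,q[:,1]];print("now base",np.linalg.lstsq(A,q[:,2],rcond=None)[0].round(4),len(q))
o=np.array([.5911,-.0239]);a=np.radians(-7.4);ex=np.array([np.cos(a),np.sin(a)]);ey=np.array([-ex[1],ex[0]])
f=(W[:,:2]-o)@np.c_[ex,ey]
m=(abs(W[:,2]-.024)<.004)&(abs(f[:,0]+.025)<.012)&(f[:,1]>.05);print("base N end now",np.percentile(f[m,1],[99,99.8]))
```

```text
w1 [ 0.0012  0.0002 -0.0007] 91024
w2 [ 0.0014 -0.0004  0.0007] 101565
scene0 [ 0.0002 -0.0004 -0.0005] 11329
side0 [-0.001  -0.0011 -0.0014] 10957
now table [ 0.0013 -0.0003 -0.0002]
now base [ 0.025  -0.0005  0.0012] 14714
base N end now [0.10469216 0.10482771]
```

>>> drive_tool(
  plan=[
    [-0.0027, 0.0015, 0, 0, 0, 0, -1],
    [0, 0, 0, 0, -0.7, 0, -1],
    [0, 0, 0.01, 0, 0, 0, -1],
    [0, 0, 0.01, 0, 0, 0, -1],
    [0, 0, 0, 0, 0, 0, -1],
    [0, 0, 0, 0, 0, 0, -1],
  ],
)

```text
t: 10.7
tcp_pos: [0.5902, -0.0243, 0.0879]
tool_rot: [0.751, 0.66, -0.005, 0.003]
force: [-1.1, 0.1, -2.4]
finger_gap: 0.107
gripper_force: 80.5
```

```bash
python3 pl.py
python3 - <<'E'
from h import *
import pickle
o=np.array([.5911,-.0239]);a=np.radians(-7.4);ex=np.array([np.cos(a),np.sin(a)]);ey=np.array([-ex[1],ex[0]])
d=snap("wrist");W=cloud(d);f=(W[...,:2]-o)@np.c_[ex,ey];z=W[...,2];tz=manip.sense()["tcp_pos"][2]+.0212
m=(abs(f[...,0])<.012)&(f[...,1]>.02)&(f[...,1]<.1)&(abs(z-tz)<.006);print("pitch",np.polyfit(f[m][:,1],z[m],1).round(4),np.percentile(f[m][:,1],99.5))
# slots in w2: extents and floor
W=cloud(pickle.load(open("w2.pkl","rb")));f=(W[...,:2]-o)@np.c_[ex,ey];z=W[...,2]
for c in(-.066,-.022,.022,.066):
    m=(abs(f[...,0])<.013)&(abs(f[...,1]-c)<.018)
    for lim in(.0225,.012):
        k=m&(z<lim);print(c,lim,k.sum(),"x",np.percentile(f[k][:,0],[1,99]).round(4),"y",np.percentile(f[k][:,1],[1,99]).round(4),"zmin",np.percentile(z[k],[2,50]).round(4))
A=cv2.resize(cv2.imread("pics/scene_r.png")[150:235,325:392],None,fx=7,fy=7,interpolation=cv2.INTER_CUBIC)
cv2.imwrite("pics/r7.png",A)
E
```

```text
[ 0.5902 -0.0243  0.0879] yaw -7.4 tilt [-0.0033 -0.0117] 10.7 [-1.1  0.1 -2.4]
wrist 6605 top z [0.1074 0.1085 0.1095] fx [-0.0055 -0.0008  0.0041] fy [-0.03    0.0901] slope [-0.0006 -0.0006]
wrist   face 3134 fx [0.0066 0.0101 0.0139] fy [0.0456 0.0944]
scene 69 top z [0.1024 0.1069 0.1105] fx [-0.0078 -0.0012  0.006 ] fy [-0.0937  0.0878] slope [ 0.0061 -0.0011]
scene   face 248 fx [-0.0082 -0.0047 -0.0001] fy [-0.0918  0.0868]
side 77 top z [0.1029 0.1062 0.1087] fx [-0.008  -0.0025  0.0006] fy [-0.0954  0.0561] slope [ 0.0125 -0.0029]
side   face 56 fx [-0.0081 -0.0033  0.0028] fy [-0.097   0.0889]
pitch [1.000e-04 1.094e-01] 0.09001108961228689
-0.066 0.0225 320 x [-0.0079  0.0083] y [-0.0778 -0.0542] zmin [0.0054 0.0074]
-0.066 0.012 233 x [-0.0065  0.007 ] y [-0.0771 -0.0581] zmin [0.0053 0.007 ]
-0.022 0.0225 354 x [-0.0079  0.0078] y [-0.0339 -0.0103] zmin [0.0057 0.0073]
-0.022 0.012 278 x [-0.0065  0.0071] y [-0.0329 -0.0121] zmin [0.0056 0.007 ]
0.022 0.0225 389 x [-0.0078  0.0082] y [0.011  0.0338] zmin [0.0054 0.0073]
0.022 0.012 321 x [-0.0064  0.0071] y [0.0113 0.033 ] zmin [0.0054 0.0071]
0.066 0.0225 404 x [-0.0074  0.0072] y [0.0545 0.0776] zmin [0.0056 0.0072]
0.066 0.012 341 x [-0.0063  0.0072] y [0.0571 0.0773] zmin [0.0056 0.007 ]
```

View pics/r7.png

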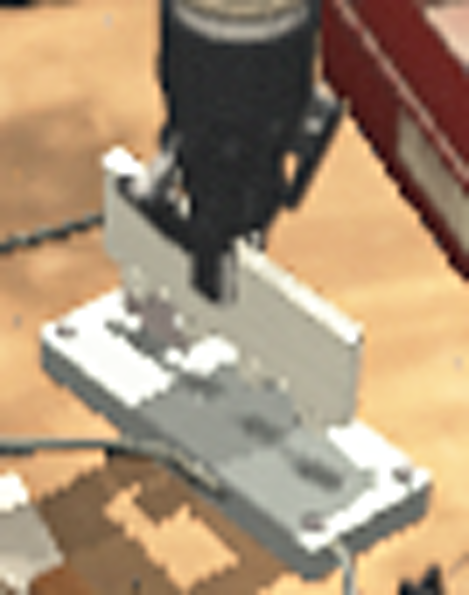

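The slots are confirmed centred at (0.3, 0) mm in my frame, and the plate is now level at y = 0. In the crop its teeth hang above the slots near (200,375)–(320,470). I'll descend gently.

>>> drive_tool(
  plan=[
    [0, 0.0005, 0.004, 0, 0, 0, -1],
    [0, 0, 0.003, 0, 0, 0, -1],
    [0, 0, 0.002, 0, 0, 0, -1],
    [0, 0, 0.002, 0, 0, 0, -1],
    [0, 0, 0.002, 0, 0, 0, -1],
    [0, 0, 0, 0, 0, 0, -1],
  ],
)

```text
t: 11.5
tcp_pos: [0.5909, -0.0245, 0.0754]
tool_rot: [0.751, 0.66, -0.005, 0.004]
force: [-0.2, 0.1, -1.5]
finger_gap: 0.107
gripper_force: 80.5
```

>>> drive_tool(
  plan=[
    [0, 0, 0.002, 0, 0, 0, -1],
    [0, 0, 0.002, 0, 0, 0, -1],
    [0, 0, 0.002, 0, 0, 0, -1],
    [0, 0, 0, 0, 0, 0, -1],
  ],
)

```text
t: 11.9
tcp_pos: [0.5909, -0.0246, 0.0695]
tool_rot: [0.751, 0.66, -0.005, 0.004]
force: [0.6, -0.0, -2.7]
finger_gap: 0.103
gripper_force: 80.5
```

>>> drive_tool(
  plan=[
    [0, 0, 0.002, 0, 0, 0, -1],
    [0, 0, 0.002, 0, 0, 0, -1],
    [0, 0, 0.002, 0, 0, 0, -1],
    [0, 0, 0.001, 0, 0, 0, -1],
    [0, 0, 0, 0, 0, 0, -1],
  ],
)

```text
t: 12.4
tcp_pos: [0.5912, -0.0247, 0.0645]
tool_rot: [0.751, 0.66, -0.004, 0.004]
force: [-2.3, 0.7, 9.2]
finger_gap: 0.106
gripper_force: 82.3
```

```bash
python3 pl.py
```

```text
[ 0.5912 -0.0247  0.0645] yaw -7.4 tilt [-0.0012 -0.0123] 12.4 [-2.3  0.7  9.2]
wrist 9422 top z [0.0836 0.0849 0.086 ] fx [-0.0043  0.0025  0.0139] fy [-0.0298  0.0937] slope [ 0.0625 -0.0001]
wrist   face 4049 fx [0.0064 0.0223 0.0291] fy [0.0452 0.0981]
scene 80 top z [0.0793 0.0831 0.0865] fx [-0.0074 -0.0005  0.0133] fy [-0.0924  0.0884] slope [0.0345 0.0017]
scene   face 248 fx [-0.0069 -0.0039  0.0013] fy [-0.1007  0.0859]
side 80 top z [0.0798 0.0828 0.0853] fx [-0.0072 -0.0038  0.0019] fy [-0.0963  0.0511] slope [-0.0036 -0.0028]
side   face 92 fx [-0.0077 -0.0002  0.028 ] fy [-0.1113  0.0774]
```

>>> drive_tool(
  plan=[
    [0, 0, -0.001, 0, 0, 0, 0],
    [0, 0, 0, 0, 0, 0, 0],
    [0, 0, 0, 0, 0, 0, 0],
    [0, 0, -0.02, 0, 0, 0, 0],
    [0, 0, -0.04, 0, 0, 0, 0],
    [0, 0, -0.04, 0, 0.7, 0, 0.3],
    [0, 0, -0.04, 0, 0, -7.4, 0.3],
    [-0.045, -0.022, -0.04, 0, 0, 0, 0.3],
    [-0.045, -0.022, 0, 0, 0, 0, 0.3],
    [-0.045, -0.022, 0, 0, 0, 0, 0.3],
  ],
)

```text
t: 13.55
tcp_pos: [0.5304, -0.1495, 0.2365]
tool_rot: [0.706, 0.708, 0.001, 0.002]
force: [-0.1, -0.0, -1.4]
finger_gap: 0.65
gripper_force: 0.0
```

>>> drive_tool(
  plan=[
    [-0.045, -0.022, 0, 0, 0, 0, 0.3],
    [-0.045, -0.022, 0, 0, 0, 0, 0.3],
    [-0.045, -0.022, 0, 0, 0, 0, 0.3],
    [-0.035, -0.018, 0, 0, 0, 0, 0.3],
    [0, 0, 0, 0, 0, 0, 0.3],
    [0, 0, 0, 0, 0, 0, 0.3],
  ],
)

```text
t: 14.15
tcp_pos: [0.4458, -0.3188, 0.2347]
tool_rot: [0.708, 0.706, 0.0, -0.0]
force: [-0.5, 0.4, -0.6]
finger_gap: 0.648
gripper_force: 0.0
```

Run:
```python
from h import *
import pickle
s=manip.sense();print(s["tcp_pos"],s["t"])
d=snap("wrist");W=cloud(d);pickle.dump(d,open("w4.pkl","wb"));cv2.imwrite("pics/w4.png",d["image"][...,::-1])
x,y,z=W[...,0],W[...,1],W[...,2]
def fit(nm,m):
    q=W[m];(c,wh,a)=cv2.minAreaRect(q[:,:2].astype(np.float32));p=q[:,:2].mean(0);V=np.linalg.svd(q[:,:2]-p,full_matrices=False)[2][0];V=V*np.sign(V[1]+1e-9)
    print(nm,m.sum(),np.round(c,4),np.round(wh,4),round(a,2),"mean",p.round(4),"yaw_y",np.degrees(np.arctan2(-V[0],V[1])).round(2),"z",np.percentile(q[:,2],[1,50,99]).round(4))
near=(np.hypot(x-.424,y+.23)<.1)
fit("railtop",near&(abs(z-.078)<.004)&(abs(x-.424)<.03))
cl=(np.hypot(x-.424,y+.253)<.05)
fit("clamp>.125",cl&(z>.125)&(z<.17));fit("tips",cl&(z>.140)&(z<.17))
fit("L",cl&(z>.135)&(x<.424));fit("R",cl&(z>.135)&(x>.424));fit("barrel",cl&(z>.085)&(z<.108)&(abs(x-.424)<.012))
```

```text
[ 0.44579875 -0.31878341  0.23469642] 14.15
railtop 2835 [ 0.4236 -0.2375] [0.119  0.0222] 88.64 mean [ 0.4262 -0.2291] yaw_y -1.33 z [0.0766 0.079  0.0807]
clamp>.125 1317 [ 0.4255 -0.2491] [0.0239 0.0524] 88.86 mean [ 0.4227 -0.2487] yaw_y 88.67 z [0.1255 0.144  0.1466]
tips 861 [ 0.4254 -0.2491] [0.0235 0.0524] 88.4 mean [ 0.4245 -0.2488] yaw_y 88.69 z [0.1403 0.145  0.1468]
L 2574 [ 0.4092 -0.2706] [0.0127 0.0693] 15.53 mean [ 0.4167 -0.2895] yaw_y 17.43 z [0.1359 0.2963 0.3095]
R 2161 [ 0.4405 -0.2714] [0.0697 0.0129] 71.19 mean [ 0.4318 -0.2898] yaw_y -21.4 z [0.137  0.302  0.3099]
barrel 1046 [ 0.4239 -0.2492] [0.0237 0.0318] 0.86 mean [ 0.424  -0.2492] yaw_y 0.03 z [0.0864 0.1004 0.1076]
```

View pics/w4.png

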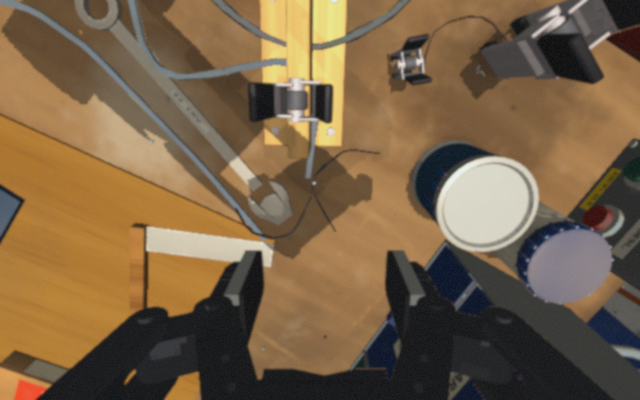

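The wrist view shows the clamp on the rail at (292,101), opening nearly along world x. The small clamp at (408,65) stays clear of the fingers. I'll go in over its handles.

>>> drive_tool(
  plan=[
    [0.035, -0.0104, 0, 0, 0, 0, 0.75],
    [0.0347, -0.0104, 0, 0, 0, 1.3, 0.75],
    [0, 0, 0.02, 0, 0, 0, 0.75],
    [0, 0, 0.02, 0, 0, 0, 0.75],
    [0, 0, 0, 0, 0, 0, 0.75],
    [0, 0, 0, 0, 0, 0, 0.75],
  ],
)

```text
t: 14.8
tcp_pos: [0.426, -0.2473, 0.1951]
tool_rot: [0.714, 0.7, 0.0, -0.0]
force: [-0.2, -0.2, 0.1]
finger_gap: 0.874
gripper_force: 0.0
```

```bash
cat > cl.py <<'E'
from h import *
s=manip.sense();p=s["tcp_pos"];Rm=R.from_quat(s["tool_rot"]).as_matrix();print(p.round(4),s["t"],s["finger_gap"])
W=cloud(snap("wrist"));q=(W-p)@Rm
m=(abs(q[...,0])<.03)&(abs(q[...,1])<.035)&(abs(W[...,2]-.143)<.006);k=q[m]
print(m.sum(),"tool x",np.percentile(k[:,0],[1,99]).round(4),"tool y",np.percentile(k[:,1],[1,99]).round(4),"z",np.percentile(W[m][:,2],[50,98]).round(4))
E
python3 cl.py
```

```text
[ 0.426  -0.2473  0.1951] 14.8 0.8739113741197464
1067 tool x [-0.0126  0.0102] tool y [-0.0266  0.0252] z [0.1447 0.1465]
```

>>> drive_tool(
  plan=[
    [-0.0012, -0.0007, 0.02, 0, 0, 0, 0.75],
    [0, 0, 0.03, 0, 0, 0, 0.75],
    [0, 0, 0.023, 0, 0, 0, 0.75],
    [0, 0, 0, 0, 0, 0, 0.75],
    [0, 0, 0, 0, 0, 0, -1],
    [0, 0, 0, 0, 0, 0, -1],
    [0, 0, 0, 0, 0, 0, -1],
    [0, 0, 0, 0, 0, 0, -1],
    [0, 0, 0, 0, 0, 0, -1],
    [0, 0, 0, 0, 0, 0, -1],
  ],
  newtons=60,
)

```text
t: 15.85
tcp_pos: [0.4249, -0.2497, 0.1223]
tool_rot: [0.715, 0.699, 0.0, 0.0]
force: [0.4, -0.1, -0.8]
finger_gap: 0.365
gripper_force: 63.7
```

>>> drive_tool(
  plan=[
    [0, 0, -0.015, 0, 0, 0, -1],
    [0, 0, -0.03, 0, 0, 0, -1],
    [0, 0, -0.03, 0, 0, 0, -1],
    [0, 0, 0, 0, 0, 0, -1],
    [0.0213, 0.0124, 0, 0, 0, 0, -1],
    [0.0426, 0.0248, 0, 0, 0, 0, -1],
    [0.0426, 0.0248, 0, 0, 0, 0, -1],
    [0.0426, 0.0248, 0, 0, 0, 0, -1],
    [0.0426, 0.0248, 0, 0, 0, 0, -1],
    [0.0426, 0.0248, 0, 0, 0, 0, -1],
  ],
)

```text
t: 16.85
tcp_pos: [0.5666, -0.0166, 0.1958]
tool_rot: [0.715, 0.699, -0.001, -0.001]
force: [1.1, -0.5, -1.3]
finger_gap: 0.367
gripper_force: 63.6
```

>>> drive_tool(
  plan=[
    [0.0426, 0.0248, 0, 0, 0, 0, -1],
    [0.0213, 0.0124, 0, 0, 0, 3, -1],
    [0, 0, 0, 0, 0, 3.1, -1],
    [0, 0, 0, 0, 0, 0, -1],
    [0, 0, 0, 0, 0, 0, -1],
    [0, 0, 0, 0, 0, 0, -1],
  ],
)

```text
t: 17.45
tcp_pos: [0.6045, 0.0438, 0.1965]
tool_rot: [0.751, 0.66, -0.0, -0.0]
force: [0.5, -0.3, -0.7]
finger_gap: 0.358
gripper_force: 63.7
```

```bash
cat > c2.py <<'E'
from h import *
s=manip.sense();p=s["tcp_pos"];Rm=R.from_quat(s["tool_rot"]).as_matrix()
o=np.array([.5911,-.0239]);a=np.radians(-7.4);ex=np.array([np.cos(a),np.sin(a)]);ey=np.array([-ex[1],ex[0]]);B=np.c_[ex,ey]
print("tcp",p.round(4),"fix",((p[:2]-o)@B).round(4),"yaw",np.degrees(np.arctan2(Rm[1,1],Rm[0,1])).round(2),s["t"],"gap",s["finger_gap"],s["force"].round(1))
for n in("wrist","scene","side"):
    d=snap(n);cv2.imwrite(f"pics/{n}_c{s['t']:.2f}.png",d["image"][...,::-1]);W=cloud(d);f=(W[...,:2]-o)@B;z=W[...,2];x,y=f[...,0],f[...,1]
    def pr(nm,m):
        if m.sum()>8: print(n,nm,m.sum(),"x",np.percentile(x[m],[2,50,98]).round(4),"y",np.percentile(y[m],[2,98]).round(4),"z",np.percentile(z[m],[2,50,98]).round(4))
    pr("platetop",(abs(z-.0845)<.004)&(x>-.012)&(x<.006)&(abs(y)<.1))
    pr("ear",(z>.045)&(z<.088)&(x>.006)&(x<.02)&(abs(y-.07)<.03))
    q=(W-p)@Rm
    m=(abs(q[...,0])<.025)&(abs(q[...,1])<.04)&(q[...,2]>.01)&(q[...,2]<.10)&(z>.092)
    pr("clamp",m)
E
python3 c2.py
```

```text
tcp [0.6045 0.0438 0.1965] fix [0.0046 0.0689] yaw -7.42 17.45 gap 0.35804152412794654 [ 0.5 -0.3 -0.7]
wrist platetop 1665 x [-0.0039  0.0009  0.0054] y [-0.0858  0.0894] z [0.0836 0.0849 0.0862]
wrist ear 629 x [0.0068 0.0104 0.0143] y [0.0582 0.0951] z [0.0492 0.083  0.086 ]
wrist clamp 4300 x [-0.0198  0.0049  0.0284] y [0.0578 0.086 ] z [0.1157 0.1654 0.1842]
scene platetop 102 x [-0.0065 -0.0007  0.0056] y [-0.0911  0.0781] z [0.0807 0.0831 0.0878]
scene ear 19 x [0.0067 0.0116 0.0167] y [0.0442 0.0831] z [0.0774 0.0817 0.0878]
scene clamp 218 x [-0.0227 -0.005   0.0273] y [0.0527 0.0805] z [0.1066 0.1504 0.1853]
side platetop 115 x [-0.0074 -0.0012  0.0019] y [-0.092   0.0803] z [0.0806 0.0826 0.0858]
side ear 28 x [0.0062 0.0082 0.0113] y [0.0406 0.0854] z [0.0508 0.0801 0.0838]
side clamp 207 x [-0.0242  0.0006  0.0266] y [0.0488 0.0811] z [0.107  0.1585 0.1856]
```

>>> drive_tool(
  plan=[
    [0.001, 0.0006, 0, 0, 0, 0, -1],
    [0, 0, 0.01, 0, 0, 0, -1],
    [0, 0, 0.01, 0, 0, 0, -1],
    [0, 0, 0.01, 0, 0, 0, -1],
    [0, 0, 0.005, 0, 0, 0, -1],
    [0, 0, 0, 0, 0, 0, -1],
  ],
)

```text
t: 18.2
tcp_pos: [0.605, 0.0455, 0.1604]
tool_rot: [0.751, 0.66, -0.001, -0.001]
force: [-0.5, 0.5, -1.6]
finger_gap: 0.364
gripper_force: 63.7
```

```bash
python3 c2.py|grep -v side
```

```text
tcp [0.605  0.0455 0.1604] fix [0.0048 0.0706] yaw -7.4 18.2 gap 0.36435964793772285 [-0.5  0.5 -1.6]
wrist platetop 1788 x [-0.0041  0.0006  0.0054] y [-0.0533  0.0898] z [0.0835 0.0849 0.0861]
wrist ear 579 x [0.0067 0.0104 0.0142] y [0.0721 0.0952] z [0.0475 0.0738 0.0859]
wrist clamp 3837 x [-0.0175  0.0048  0.0264] y [0.0594 0.0877] z [0.0967 0.1302 0.1484]
scene platetop 103 x [-0.0066 -0.0006  0.0056] y [-0.0872  0.069 ] z [0.0807 0.0836 0.0874]
scene ear 18 x [0.0071 0.0122 0.018 ] y [0.0445 0.0829] z [0.0768 0.0821 0.0874]
scene clamp 148 x [-0.0199 -0.0048  0.0247] y [0.0535 0.0828] z [0.0937 0.1248 0.1466]
```

Free and centred; continuing down, then letting the clamp close.

>>> drive_tool(
  plan=[
    [0, 0.0003, 0.008, 0, 0, 0, -1],
    [0, 0, 0.008, 0, 0, 0, -1],
    [0, 0, 0.007, 0, 0, 0, -1],
    [0, 0, 0.004, 0, 0, 0, -1],
    [0, 0, 0, 0, 0, 0, -1],
  ],
)

```text
t: 18.85
tcp_pos: [0.6055, 0.0454, 0.1339]
tool_rot: [0.751, 0.66, -0.001, -0.001]
force: [0.2, 0.4, -0.7]
finger_gap: 0.366
gripper_force: 63.7
```

```bash
python3 c2.py|grep -v side
```

```text
tcp [0.6055 0.0454 0.1339] fix [0.0054 0.0706] yaw -7.4 18.85 gap 0.3658473428873921 [ 0.2  0.4 -0.7]
wrist platetop 1844 x [-0.0042  0.0005  0.0053] y [-0.0265  0.0899] z [0.0833 0.0849 0.0861]
wrist ear 512 x [0.0071 0.0108 0.0144] y [0.0634 0.0951] z [0.0477 0.0717 0.0858]
wrist clamp 3347 x [-0.0116  0.0059  0.0217] y [0.0594 0.0878] z [0.0935 0.1046 0.122 ]
scene platetop 90 x [-0.0086 -0.001   0.0051] y [-0.0916  0.0729] z [0.0808 0.0841 0.0876]
scene ear 13 x [0.0074 0.011  0.0167] y [0.0431 0.0844] z [0.077  0.0809 0.0869]
scene clamp 91 x [-0.0152  0.0068  0.0226] y [0.0522 0.0844] z [0.0937 0.106  0.1233]
```

>>> drive_tool(
  plan=[
    [0, 0, 0, 0, 0, 0, 0.1],
    [0, 0, 0, 0, 0, 0, 0.4],
    [0, 0, 0, 0, 0, 0, 0.8],
    [0, 0, 0, 0, 0, 0, 0.8],
    [0, 0, 0, 0, 0, 0, 0.8],
    [0, 0, -0.015, 0, 0, 0, 0.8],
    [0, 0, -0.04, 0, 0, 0, 0.8],
    [0, 0, -0.05, 0, 0, 0, 0.8],
    [0, 0, 0, 0, 0, 0, 0.8],
    [0, 0, 0, 0, 0, 0, 0.8],
  ],
)

```text
t: 20.0
tcp_pos: [0.607, 0.0453, 0.2419]
tool_rot: [0.751, 0.66, 0.001, 0.002]
force: [0.4, 0.7, -1.7]
finger_gap: 0.902
gripper_force: 0.0
```

Run:
```python
from h import *
s=manip.sense();print(s["tcp_pos"],s["t"],s["force"])
o=np.array([.5911,-.0239]);a=np.radians(-7.4);ex=np.array([np.cos(a),np.sin(a)]);ey=np.array([-ex[1],ex[0]]);B=np.c_[ex,ey]
ims=[]
for n,c in(("wrist",None),("scene",(330,140,400,230)),("side",(325,150,395,240))):
    d=snap(n);W=cloud(d);f=(W[...,:2]-o)@B;z=W[...,2];x,y=f[...,0],f[...,1]
    def pr(nm,m):
        if m.sum()>8: print(n,nm,m.sum(),"x",np.percentile(x[m],[2,50,98]).round(4),"y",np.percentile(y[m],[2,98]).round(4),"z",np.percentile(z[m],[2,50,98]).round(4))
    pr("platetop",(abs(z-.0845)<.003)&(x>-.012)&(x<.006)&(abs(y)<.1))
    pr("clamp",(abs(x-.005)<.04)&(abs(y-.07)<.025)&(z>.092)&(z<.18))
    pr("tips",(abs(x-.005)<.04)&(abs(y-.07)<.025)&(z>.145)&(z<.18))
    I=d["image"]
    if c: I=I[c[1]:c[3],c[0]:c[2]]
    else: I=I[:,140:500]
    ims.append(cv2.resize(I,(int(I.shape[1]*360/I.shape[0]),360),interpolation=cv2.INTER_CUBIC))
J=np.hstack(ims);k=min(1,800/J.shape[1]);print(J.shape)
cv2.imwrite("pics/end.png",cv2.resize(J,None,fx=k,fy=k)[...,::-1])
```

```text
[0.60699743 0.04533132 0.24189273] 20.0 [ 0.35641453  0.66792788 -1.69175898]
wrist platetop 1427 x [-0.0034  0.0012  0.0058] y [-0.0852  0.0888] z [0.0835 0.0849 0.0863]
wrist clamp 2816 x [-0.0189  0.0059  0.0308] y [0.0596 0.0867] z [0.1028 0.1264 0.1577]
wrist tips 901 x [-0.0198 -0.0124  0.0315] y [0.0614 0.0839] z [0.1456 0.1561 0.1581]
scene platetop 76 x [-0.0076  0.0009  0.0055] y [-0.094   0.0652] z [0.0816 0.0836 0.0868]
scene clamp 187 x [-0.0204  0.0108  0.0293] y [0.0547 0.0838] z [0.0946 0.1228 0.1571]
scene tips 37 x [-0.0212  0.0235  0.0318] y [0.057  0.0818] z [0.1455 0.1528 0.1597]
side platetop 88 x [-0.0069 -0.0013  0.0018] y [-0.0933  0.0751] z [0.0817 0.083  0.0859]
side clamp 190 x [-0.0227  0.0035  0.0276] y [0.0502 0.0842] z [0.0961 0.1134 0.1552]
side tips 34 x [-0.023   0.0219  0.0278] y [0.0525 0.0806] z [0.1452 0.1522 0.1561]
(360, 884, 3)
```

View pics/end.png

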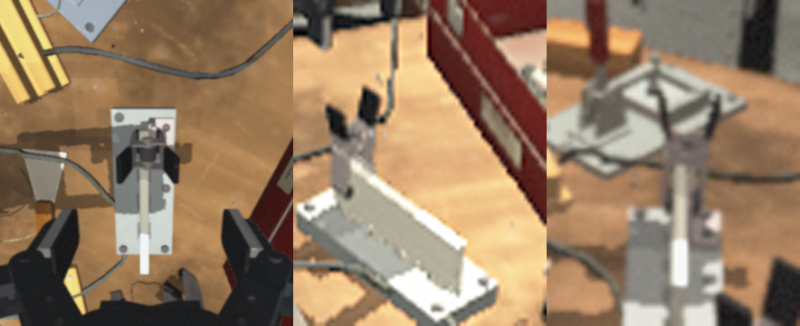

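The end view shows the clamp upright over plate and ear, at (148,150) in the wrist part, with its handles up. The plate is seated at top z ≈ 84 mm, the barrel is about 19 mm above the edge, and the gripper is clear.

```bash
python3 -c "
from station import manip
print(manip.sign_off())"
```

```text
the job is handed in; nothing more can be done
None
```

I handed the job in at about 20 s: the plate is fully seated in the fixture in front of the ear, and the spring clamp grips plate and ear together, handles up, with the gripper clear. The first two tries at seating the plate met resistance and I backed off (highest wrist force seen about 37 N upward). I saw no other tools moved, but did not re-check each one.

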